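Turn a panel of the mount-board sample display

TASK

Turn the top panel of the sample display over its spine, from the pile on the robot's right onto the pile on its left, so that the samples behind it show: put a fingertip under its index tab, ease it up and over without flinging it, and press it down until it lies flat. Only push it with the fingers, gently, never pinching it, leave the things standing around the display undisturbed, and end clear of everything.

Things in the scene. Friction and masses are not known exactly. Their poses are not given: they have to be found in the camera images.
- display: sample display fixed to the counter, lying open like a book. Grey steel base 235 mm along the spine (x) by 320 mm across (y), 4 mm thick. Origin: centre of the underside, on the counter; x along the spine, away from the robot; y to the left-hand pile; z up. The spine lies over y = 0; its two grey end cheeks (at x = +-116 mm, 50 mm wide across the spine) rise to 54 mm.
- right_pile (a point): centre of the top of the solid right-hand pile (display's y = -88 mm), 40 mm above the counter; axes as the display's. Piles reach from 16 to 160 mm off the spine, 210 mm long. Their panels have index tabs like the top panel's, but only at x = +-75 mm; between these (|x| below 50 mm) the space beside both piles is free down to the counter.
- left_pile (a point): centre of the top of the left-hand pile, mirror image of the right-hand one (display's y = +88 mm), 40 mm above the counter; axes as the display's.
- panel (a joint): angle (rad) of the top panel of the right-hand pile, to be turned: 210 mm along the spine, 4 mm thick, 120 g, black rim, board patches on both faces. 0: flat on the right-hand pile; 1.57: upright; 3.14: flat on the left-hand pile (end stop). May start raised by up to 0.2. The pivot is stiff: the panel stays at any angle where it is left, never falls; some 2 N at the tab move it.
- panel_pivot (a point): middle of the pivot line about which the panel turns: parallel to the display's x, at its y = 0, 44 mm above the counter. The panel's mid-plane goes through this line; the panel reaches from 16 to 160 mm from it, its tab to 182 mm.
- panel_tab (a point): middle of the outer edge of the panel's black index tab, in the panel's mid-plane, 182 mm from the pivot line; moves with the panel. The tab is at the display's x = 0, 45 mm wide along the spine, 3 mm thick, and stands out 22 mm past panel and pile: with the panel flat, 42 mm of free height between tab and counter.
- corner_sample: bystander: L-shaped wooden picture-frame corner, 100 mm legs, 22 mm high, lying to the left of the display, 80 mm or more past its base. Origin: centre of the 100 mm square round it, on the counter.
- tape_roll: bystander: roll of white paper tape lying flat, 90 mm across, 24 mm high, beyond the display (display's +x side). Origin: centre of the underside.
- ink_bottle: bystander: brown glass bottle, 42 mm across, 85 mm high, beyond the display (display's +x side). Origin: centre of the underside.
- brush_pot: bystander: white pot, 76 mm across and 90 mm high, with brushes that stand up to 185 mm, beyond the left far corner of the display. Origin: centre of the underside.

How it is judged (in metres and radians):
At the end, for the whole second after the job is handed in: The panel lies flat and at rest on the left-hand pile (joint above 3.08 rad, that is within 3.5 degrees of its end stop), and no bystander has moved by more than 15 mm (value of joint panel above 3.08 rad and velocity of joint panel between -0.05 and 0.05 rad/s and distance of each of corner_sample, tape_roll, ink_bottle, brush_pot from where it was at the start of the episode below 0.015 m); the robot touches nothing.
It fails at once if the panel is pinched: the fingers press on both its faces at once (upper half c0, its tab c1; lower half c2, its tab c3) ((contact force between the fingers and panel_c0 above 8 N or contact force between the fingers and panel_c1 above 8 N) and (contact force between the fingers and panel_c2 above 8 N or contact force between the fingers and panel_c3 above 8 N)).
It fails at once if the panel is handled roughly (contact force between the fingers and panel above 40 N).
It fails at once if the panel is flung over (velocity of joint panel above 5 rad/s).
It fails at once if a bystander is shoved or knocked over (distance of any of corner_sample, tape_roll, ink_bottle, brush_pot from where it was at the start of the episode above 0.015 m or angle between any of ink_bottle, brush_pot's own z axis and vertical above 0.3 rad).
It also fails if it takes over 43 s, if anything falls off the work surface, if the arm or the gripper's body presses on something with over 40 N, if the wrist force passes 120 N, or if a joint passes its speed limit or range.

ROBOT

A 6-joint arm with a two-finger parallel gripper is mounted at the origin on the work surface. World frame = base frame: x ahead of the robot, y to its left, z up, the work surface at z = 0. Lengths are in mm, angles in rad, forces in N, time in s.
With the tool pointing down it reaches from about 300 to 775 mm from the base axis. Payload 14.6 kg.
Tool frame: the origin (TCP) lies between the finger pads; the fingertips stand 19 mm ahead of it and the grasp point (between the pads) is the TCP; x points along the fingers, y is the direction in which the jaws open and shut, and the axes are right-handed (so a half turn about x gives the same grasp; the last joint's range is limited). The gripper opens to 94 mm and grips with 3 to 60 N. Pads are 16 mm wide; open, the fingers measure 119 mm over their backs; the gripper's body (75 mm by 177 mm) begins 78 mm behind the grasp point.
Start: joints at [-1.361, 0.3, 1.521, -0, 1.321, -0.067], TCP at [150.297, -529.056, 224.446] pointing down, gripper open.
Joint ranges: [-3.03, 3.03], [-0.79, 2.21], [0.23, 2.52], [-1.04, 4.18], [0, 3.07], [-2.55, 2.55]. Speed limits (rad/s): [2.22, 2.22, 2.57, 3.14, 3.14, 3.14].

INTERFACE

Orientations are given as [roll, pitch, yaw] about the fixed x, y, z axes, in that order (R = Rz(yaw) Ry(pitch) Rx(roll)).
In Python, from cell import manip gives the robot as it stands.
- The arm moves only by the tool jog_arm, never from a script. Its argument "series" is one flat list of numbers, 7 for each row, row after row: the turn, a rotation vector about the world's x, y, z in rad, then the shift along the world's x, y, z in m, then the opening, from -1 (shut) to 1 (fully open). A call has 1 to 20 rows; each row is the pose to reach, as a shift and turn from the pose commanded when the call began; what a row does not reach only later rows make up. A row lasts 1/8 s, in which the tool goes at most 62.5 mm and 10.7 degrees, less where a joint would pass 70% of its speed; a pose out of reach is approached as far as the arm can. A call with a gripper value outside its range is refused whole. The fingers move at their own pace and stop on an object; "squeeze" is the grip in N (left out, the last holds). Time passes only in rows, so rows that repeat a pose let the fingers close. It gives the time, the measured TCP pose, the force and the opening at its end, in the units of the state.
- manip.read_state(): the state, without advancing time (a new reading comes with each control period).
- manip.camera(name): name is "side" or "top"; returns a dict with "color" (384x512x3 uint8, blue, green, red), "range_z" (384x512 float32, mm along the optical axis (not along the pixel's ray), 0 where there is no reading), "fx", "fy", "cx", "cy" (pixels), "pose" (4x4, takes a point from camera to world coordinates). Camera axes: x right, y down, z forward; pixel columns grow to the right and rows downward; lengths in mm; the calibration is good to about 2 mm. A picture is of the moment at which its call begins.
- manip.sign_off(): hands the job in, once; it reports no verdict.
The state is a dict: "clock": time; "joints": joint angles; "qd": joint speeds; "effort": joint torques, N m; "eef_pos": TCP position; "eef_rot": TCP orientation; "wrist_force": force on the tool from outside, world axes, zero at the start; "moment": the same for the moment, N m; "finger_gap": finger opening in mm.
Only numpy, scipy, OpenCV 4.12 (cv2) and the standard library are available. Lean on these libraries where they do the work, as an engineer would, in place of code of your own. Each camera call takes 0.05 s, during which the arm holds its last target.

## Working session

There is one attempt and no reset: what is moved stays moved. The work goes in short steps, Python scripts to look and compute and a tool call to move; the robot and the scene stay as the last step left them, time stands still between calls to the robot, and variables do not carry over. Pictures are saved under pics/ and viewed, and the job is handed in when it is done.

Besides the shell and the picture viewer there is one more tool, called after "Call:" by a JSON object that holds its "op" and its "data". jog_arm: Moves the arm, as the interface text tells. Its arguments: {"type":"object","properties":{"series":{"type":"array","items":{"type":"number"}},"squeeze":{"type":"number"}},"required":["series"]}

```bash
mkdir -p pics; ls
python3 - <<'E'
from cell import manip
import cv2,numpy as np
print(manip.read_state())
for n in("side","top"):
    c=manip.camera(n); cv2.imwrite(f"pics/{n}0.png",c["color"]); np.savez(f"{n}0.npz",**c); print(n,c["fx"],c["cx"],c["cy"],c["pose"].round(3).tolist())
E
```

```text
pics
{'clock': 0.0, 'joints': array([-1.36061729e+00,  3.00501948e-01,  1.52157568e+00,  1.32363682e-05,
        1.32064972e+00, -6.65860111e-02]), 'qd': array([ 4.04818330e-04, -3.83356311e-05,  5.77183021e-04, -4.28249189e-03,
       -2.30708750e-03, -5.81539314e-04]), 'effort': array([ 4.66205471e-03, -5.31802726e+01, -3.52735984e+01,  7.09742121e-02,
        2.45187536e-02, -1.03048460e-04]), 'eef_pos': array([ 150.24529367, -528.84562429,  223.87166735]), 'eef_rot': array([-1.6486807 ,  1.56966156,  1.76967372]), 'wrist_force': array([-0.58612182, -0.35365556, -0.69945024]), 'moment': array([-0.00154689,  0.00338956,  0.00275379]), 'finger_gap': 94.04202515596141}
side 369.21944393173044 254.23954667195153 193.99638191398637 [[-0.84, -0.403, 0.363, 346.183], [-0.543, 0.608, -0.579, 594.403], [0.013, -0.683, -0.73, 677.963], [0.0, 0.0, 0.0, 1.0]]
top 387.6287574378216 259.38337184237577 195.1175271887197 [[-0.018, -0.991, 0.129, 555.836], [-1.0, 0.02, 0.017, 90.833], [-0.019, -0.129, -0.991, 886.534], [0.0, 0.0, 0.0, 1.0]]
```

View pics/side0.png

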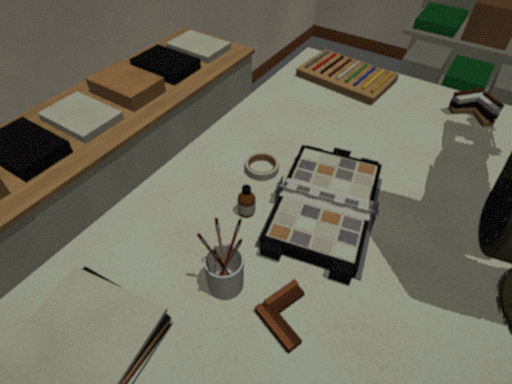

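View pics/top0.png

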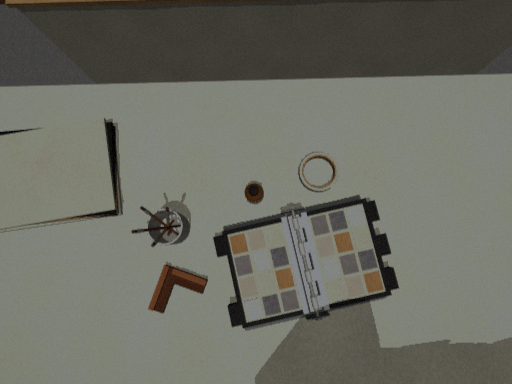

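The overview shows the display at about (305,262) in the top view. Its turning tab is near (382,244), and the tape, bottle, pot and corner lie up and to the left. I'll enlarge it.

```bash
cat > h.py <<'E'
import numpy as np
def load(n): return dict(np.load(n+".npz"))
def pt(c,u,v,z=None,r=1):
    """pixel -> world by depth (median), or on plane z"""
    d=np.array([(u-c["cx"])/c["fx"],(v-c["cy"])/c["fy"],1.0]); P=c["pose"]
    if z is None:
        w=c["range_z"][int(v)-r:int(v)+r+1,int(u)-r:int(u)+r+1]; w=w[w>0]; s=np.median(w)
    else: s=(z-P[2,3])/(P[:3,:3]@d)[2]
    return P[:3,:3]@(d*s)+P[:3,3]
E
python3 - <<'E'
import cv2
from h import *
c=load("top0"); im=c["color"]
cv2.imwrite("pics/topcrop.png",cv2.resize(im[185:335,205:405],None,fx=4,fy=4,interpolation=cv2.INTER_CUBIC))
E
```

```text
(no output)
```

View pics/topcrop.png

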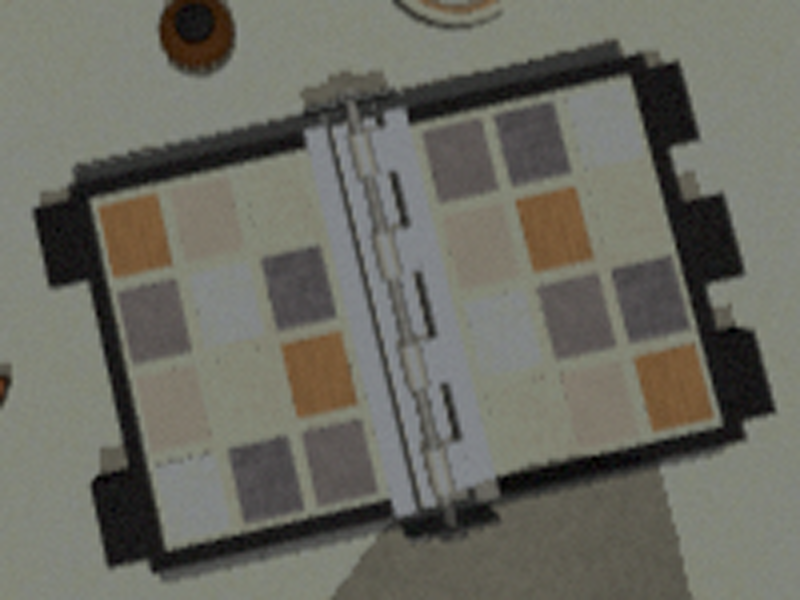

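The crop shows these points (crop pixels, 4x, offset 205,185):
- Middle tab outer edge: (725,197) to (743,273).
- Panel outer corners: (640,65) and (742,430).
- Left pile corners: (80,185) and (158,562).

Run:
```python
from h import *
c=load("top0")
f=lambda x,y:(205+x/4-.4,185+y/4-.4)
for n,p,z in [("tabA",(725,197),None),("tabB",(743,273),None),("tabmid",(710,240),None),("cornF",(640,65),44),("cornN",(742,430),44),("LF",(80,185),40),("LN",(158,562),40),("spineF",(352,100),54),("spineN",(450,522),54)]:
    u,v=f(*p); print(n,pt(c,u,v,z).round(1), pt(c,u,v,44).round(1))
# depth samples on panel
for x,y in [(560,150),(600,280),(500,330),(440,150),(690,390),(580,400),(720,360),(665,100),(710,240),(290,290),(150,320),(200,480)]:
    u,v=f(x,y);print((x,y),pt(c,u,v).round(1))
for n,u,v in[("bottle",254,188),("bottle2",254,192),("corner",170,270),("pot",167,228),("tape",318,155),("tapeR",334,172)]: print(n,pt(c,u,v).round())
```

```text
tabA [ 577.3 -179.1   -0.7] [ 576.2 -165.5   44. ]
tabB [ 535.8 -171.1   49. ] [ 535.7 -172.7   44. ]
tabmid [ 553.5 -154.3   50.3] [ 553.5 -156.2   44. ]
cornF [ 648.5 -123.8   44. ] [ 648.5 -123.8   44. ]
cornN [ 453.8 -167.1   44. ] [ 453.8 -167.1   44. ]
LF [589.3 182.3  40. ] [589.2 181.9  44. ]
LN [390.2 142.3  40. ] [391.  142.1  44. ]
spineF [631.6  33.9  54. ] [632.5  33.2  44. ]
spineN [410.8 -10.5  54. ] [409.1 -11.7  44. ]
(560, 150) [602.9 -77.3  49.4]
(600, 280) [533.4 -95.5  48. ]
(500, 330) [508.2 -41.3  48.6]
(440, 150) [604.2 -13.1  48.1]
(690, 390) [ 475.5 -139.3   50.3]
(580, 400) [471.1 -81.9  47.9]
(720, 360) [ 490.8 -155.6   51.2]
(665, 100) [ 630.  -139.    34.2]
(710, 240) [ 553.5 -154.3   50.3]
(290, 290) [530.8  69.3  40. ]
(150, 320) [516.2 145.   40.5]
(200, 480) [432.  119.4  40. ]
bottle [676. 115.  85.]
bottle2 [667. 115.  86.]
corner [506. 307.  14.]
pot [595. 293.  98.]
tape [757. -29.  24.]
tapeR [719. -65.  18.]
```

```bash
cat >> h.py <<'E'
from scipy.spatial.transform import Rotation as Ro
C=np.array([520.5,10.,0]); yaw=.20
ex=np.array([np.cos(yaw),np.sin(yaw),0]); ey=np.array([-np.sin(yaw),np.cos(yaw),0]); ez=np.array([0,0,1.])
def toolR(down,sgn):  # fingers along +ey, 'down' rad below horizontal; tool y = sgn*ex
    x=np.cos(down)*ey-np.sin(down)*ez; y=sgn*ex; return np.c_[x,y,np.cross(x,y)]
def cur(s): return Ro.from_euler("xyz",s["eef_rot"]),np.array(s["eef_pos"])
def todisp(p): q=np.array(p)-C; return np.array([q@ex,q@ey,q[2]])
def world(yd,z,xd=0): return C+xd*ex+yd*ey+z*ez
def rel(R0,p0,R1,p1):
    return np.r_[(Ro.from_matrix(R1)*R0.inv()).as_rotvec(),(p1-p0)/1000]
E
python3 - <<'E'
from h import *
from cell import manip
s=manip.read_state(); R0,p0=cur(s)
print(R0.as_matrix().round(3), todisp(p0))
for sg in(1,-1): print(sg,rel(R0,p0,toolR(np.radians(25),sg),world(-230,200)).round(3), rel(R0,p0,toolR(np.radians(90),sg),world(-230,200)).round(3))
E
```

```text
[[-0.     0.273 -0.962]
 [ 0.001 -0.962 -0.273]
 [-1.    -0.001 -0.   ]] [-469.9135929  -454.57596979  223.95894889]
1 [ 1.055 -0.644  1.318  0.416  0.313 -0.024] [-1.000e-03 -1.000e-03  1.494e+00  4.160e-01  3.130e-01 -2.400e-02]
-1 [ 0.654  1.076 -1.45   0.416  0.313 -0.024] [-1.000e-03  1.000e-03 -1.648e+00  4.160e-01  3.130e-01 -2.400e-02]
```

Call:
{"op": "jog_arm", "data": {"series": [0, 0, 0.75, 0.215, 0.122, 0.05, -1, 0, 0, 0.75, 0.215, 0.122, 0.05, -1, 0, 0, 0.75, 0.215, 0.122, 0.05, -1, 0, 0, 0.75, 0.215, 0.122, 0.05, -1, 0, 0, 1.494, 0.43, 0.245, 0.076, -1, 0, 0, 1.494, 0.43, 0.245, 0.076, -1, 0, 0, 1.494, 0.43, 0.245, 0.076, -1, 0, 0, 1.494, 0.43, 0.245, 0.076, -1, 0, 0, 1.494, 0.43, 0.245, 0.076, -1, 0, 0, 1.494, 0.43, 0.245, 0.076, -1, 0, 0, 1.494, 0.43, 0.245, 0.076, -1, 0, 0, 1.494, 0.43, 0.245, 0.076, -1], "squeeze": 10}}

```text
clock: 1.6
eef_pos: [579.5, -284.9, 300.7]
eef_rot: [0.744, 1.571, -0.628]
wrist_force: [0.2, 0.9, 0.2]
finger_gap: 0.7
```

Run:
```python
from h import *
from cell import manip
s=manip.read_state(); R0,p0=cur(s)
print(s["joints"].round(3),s["clock"],s["finger_gap"],R0.as_matrix().round(3), todisp(p0))
for d in(60,25): print(rel(R0,p0,toolR(np.radians(d),1),world(-235,200)).round(3))
```

```text
[-0.514  0.484  1.094 -0.     1.563 -0.712] 1.6 0.7300016684358487 [[ 0.     0.98   0.197]
 [-0.     0.197 -0.98 ]
 [-1.     0.     0.   ]] [  -0.72265221 -300.70378692  300.74728889]
[ 0.513  0.104  0.002 -0.012  0.065 -0.101]
[ 1.112  0.225  0.002 -0.012  0.065 -0.101]
```

Call:
{"op": "jog_arm", "data": {"series": [0.28, 0.056, 0, -0.003, 0.016, 0, -1, 0.28, 0.056, 0, -0.003, 0.016, 0, -1, 0.556, 0.112, 0, -0.006, 0.032, -0.02, -1, 0.556, 0.112, 0, -0.006, 0.032, -0.02, -1, 0.834, 0.169, 0, -0.009, 0.048, -0.045, -1, 0.834, 0.169, 0, -0.009, 0.048, -0.045, -1, 1.112, 0.225, 0.002, -0.012, 0.065, -0.07, -1, 1.112, 0.225, 0.002, -0.012, 0.065, -0.07, -1, 1.112, 0.225, 0.002, -0.012, 0.065, -0.07, -1, 1.112, 0.225, 0.002, -0.012, 0.065, -0.07, -1, 1.112, 0.225, 0.002, -0.012, 0.065, -0.07, -1]}}

```text
clock: 2.98
eef_pos: [568.4, -219.1, 231.7]
eef_rot: [3.138, 0.439, 1.771]
wrist_force: [0.2, -0.4, 0.3]
finger_gap: 0.6
```

Run:
```python
from h import *
from cell import manip
import cv2
s=manip.read_state(); R0,p0=cur(s)
print(s["joints"].round(3),s["clock"],s["finger_gap"],R0.as_matrix().round(3), todisp(p0))
print(rel(R0,p0,toolR(np.radians(25),1),world(-235,31)).round(3))
for n in("side","top"):
    c=manip.camera(n); np.savez(n+"1.npz",**c)
    cv2.imwrite(f"pics/{n}1.png",c["color"])
```

```text
[-0.673  0.896  0.919  0.787  2.178 -0.712] 2.975 0.5838977438644513 [[-0.18   0.98   0.088]
 [ 0.887  0.2   -0.416]
 [-0.425  0.003 -0.905]] [   1.47044493 -234.00877923  231.69826706]
[ 0.002  0.003 -0.002 -0.001 -0.001 -0.201]
```

View pics/side1.png

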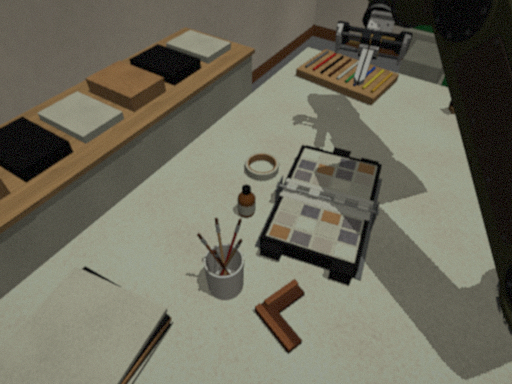

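View pics/top1.png

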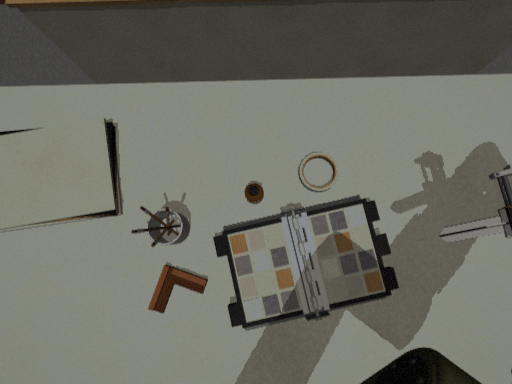

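The tool is tilted with its fingers aimed at the tab: the tips are at about (442,233) in the top view, and the tab is at (382,244). The side view also shows an unlisted colour-stick tray at (347,75) and an object at (475,105). I'll locate both before descending.

Run:
```python
from h import *
c=load("side0")
for u,v in[(347,75),(300,72),(315,55),(392,75),(370,98),(475,105),(455,105),(490,118),(343,152),(365,158)]: 
    p=pt(c,u,v); print((u,v),p.round(),todisp(p).round())
```

```text
(347, 75) [ 706. -567.   32.] [  67. -603.   32.]
(300, 72) [ 860. -514.   20.] [ 228. -581.   20.]
(315, 55) [ 864. -638.   32.] [ 208. -704.   32.]
(392, 75) [ 576. -656.   32.] [ -78. -663.   32.]
(370, 98) [ 590. -487.   25.] [ -31. -500.   25.]
(475, 105) [ 298. -621.   32.] [-344. -575.   32.]
(455, 105) [ 350. -584.   34.] [-285. -548.   34.]
(490, 118) [ 245. -581.   28.] [-387. -525.   28.]
(343, 152) [ 545. -155.   53.] [  -8. -166.   53.]
(365, 158) [ 492. -180.   40.] [ -66. -181.   40.]
```

Call:
{"op": "jog_arm", "data": {"series": [0, 0, 0, 0, 0, -0.05, -1, 0, 0, 0, 0, 0, -0.1, -1, 0.002, 0.003, -0.002, -0.001, 0, -0.13, -1, 0.002, 0.003, -0.002, -0.001, 0, -0.16, -1, 0.002, 0.003, -0.002, -0.001, 0, -0.18, -1, 0.002, 0.003, -0.002, -0.001, 0, -0.201, -1, 0.002, 0.003, -0.002, -0.001, 0, -0.201, -1, 0.002, 0.003, -0.002, -0.001, 0, -0.201, -1]}}

```text
clock: 4.08
eef_pos: [567.6, -219.3, 30.3]
eef_rot: [-3.141, 0.435, 1.77]
wrist_force: [-0.4, -0.0, -0.2]
finger_gap: 0.7
```

Run:
```python
from h import *
from cell import manip
import cv2
s=manip.read_state(); R0,p0=cur(s)
print(s["joints"].round(3),s["clock"],todisp(p0),s["wrist_force"])
print(rel(R0,p0,toolR(np.radians(25),1),world(-185.6,31)).round(3))
for n in("side","top"):
    c=manip.camera(n); np.savez(n+"2.npz",**c)
a=np.load("side2.npz")["color"][0:200,240:490]; b=np.load("top2.npz")["color"][130:330,340:512]
a=cv2.resize(a,None,fx=3,fy=3,interpolation=cv2.INTER_CUBIC);b=cv2.resize(b,None,fx=3,fy=3,interpolation=cv2.INTER_CUBIC)
cv2.imwrite("pics/s2.png",a);cv2.imwrite("pics/t2.png",b)
```

```text
[-0.674  1.151  0.94   0.686  1.976 -0.919] 4.075 [   0.64253668 -234.0926119    30.31709452] [-0.42630555 -0.02663086 -0.16220994]
[-0.002 -0.001  0.001 -0.01   0.047  0.001]
```

View pics/s2.png

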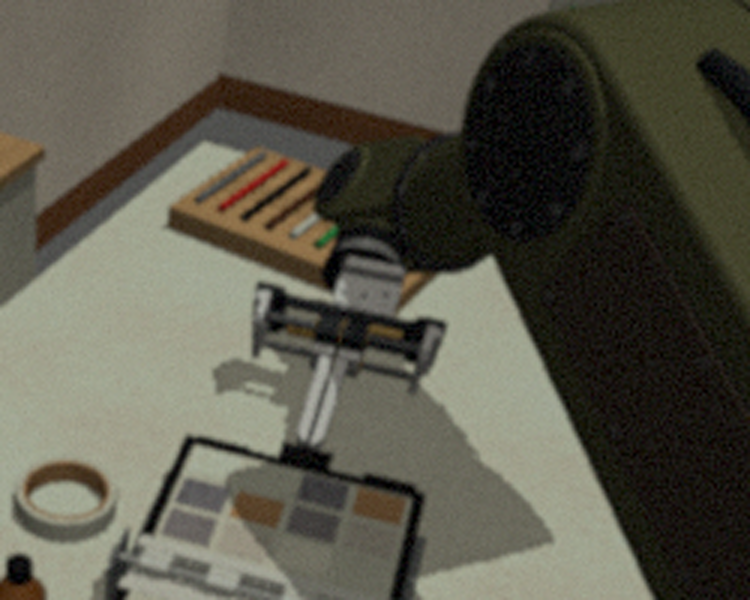

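View pics/t2.png

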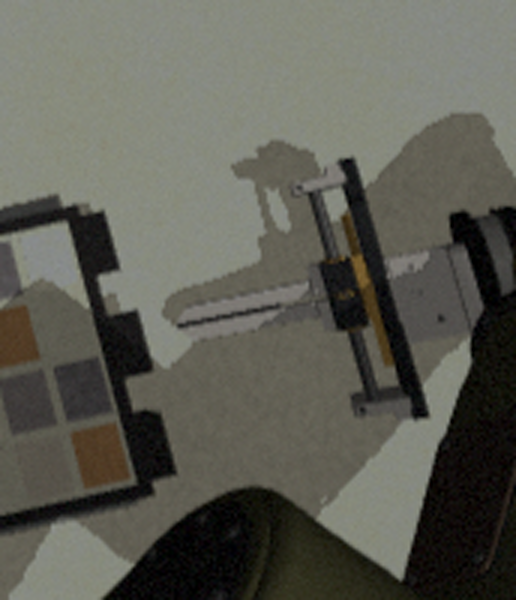

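The fingers point at the tab. In the top crop the tip is at (175,322) and the tab outer edge mid is at (145,341). I'll check the sideways offset.

Run:
```python
from h import *
c=load("top2")
for n,x,y,z in[("tip",175,322,28),("tabmid",145,341,46),("tabedgeF",138,312,46),("tabedgeN",152,370,46)]:
    p=pt(c,340+x/3-.33,130+y/3-.33,z);print(n,p.round(1),todisp(p).round(1))
```

```text
tip [ 569.3 -196.4   28. ] [   6.8 -212.    28. ]
tabmid [ 555.9 -168.3   46. ] [  -0.7 -181.8   46. ]
tabedgeF [ 576.6 -164.5   46. ] [  20.3 -182.2   46. ]
tabedgeN [ 535.4 -172.    46. ] [ -21.6 -181.3   46. ]
```

Call:
{"op": "jog_arm", "data": {"series": [0, 0, 0, -0.005, 0.015, 0.001, -1, 0, 0, 0, -0.009, 0.03, 0.001, -1, 0, 0, 0, -0.013, 0.045, 0.001, -1, 0, 0, 0, -0.013, 0.045, 0.001, -1, 0, 0, 0, -0.013, 0.045, 0.001, -1]}}

```text
clock: 4.8
eef_pos: [554.6, -174.7, 30.9]
eef_rot: [-3.141, 0.435, 1.77]
wrist_force: [-0.2, 0.6, 0.1]
finger_gap: 0.2
```

Run:
```python
from h import *
from cell import manip
import cv2
s=manip.read_state(); R0,p0=cur(s)
print(s["joints"].round(3),s["clock"],todisp(p0),s["wrist_force"])
# plan: contact point on panel underside at radius r, along arc; tip upper corner
def plan(th,down,r=172,xd=-2,off=0):
    d=np.array([np.cos(down),-np.sin(down)]); n=np.array([np.sin(down),np.cos(down)])
    P=np.array([-r*np.cos(th),44+r*np.sin(th)])+ (2+off)*np.array([-np.sin(th),-np.cos(th)])
    E=P-8*n; T=E-19*d
    return world(T[0],T[1],xd)
for th,dn in [(0,25),(15,25),(30,25),(45,25),(60,25),(75,25)]:
    print(th,rel(R0,p0,toolR(np.radians(dn),1),plan(np.radians(th),np.radians(dn))).round(3))
c=manip.camera("top"); np.savez("top3.npz",**c)
cv2.imwrite("pics/t3.png",cv2.resize(c["color"][180:300,300:460],None,fx=4,fy=4,interpolation=cv2.INTER_CUBIC))
```

```text
[-0.637  1.074  1.097  0.696  1.894 -0.948] 4.8 [  -3.26295315 -187.78073998   30.94559267] [-0.24374558  0.58519169  0.14938166]
0 [-0.002 -0.001  0.001  0.002 -0.004  0.012]
15 [-0.002 -0.001  0.001  0.001  0.001  0.056]
30 [-0.002 -0.001  0.001 -0.002  0.017  0.098]
45 [-0.002 -0.001  0.001 -0.008  0.044  0.134]
60 [-0.002 -0.001  0.001 -0.015  0.078  0.162]
75 [-0.002 -0.001  0.001 -0.023  0.119  0.179]
```

View pics/t3.png

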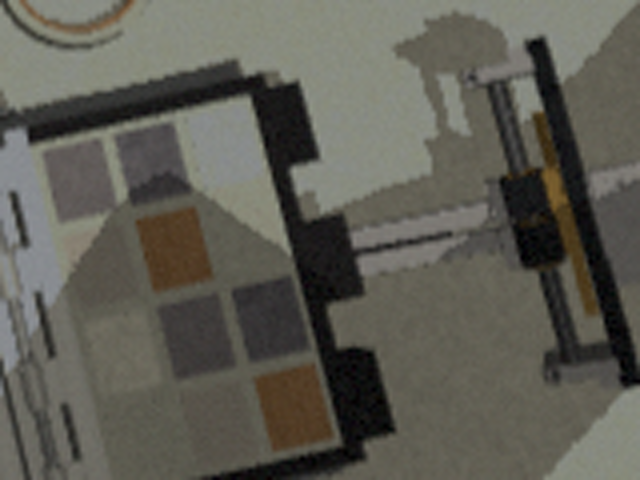

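The fingertip is under the tab: the finger gap line meets the tab edge at crop (357,250), near its middle. Now I'll lift to about 30°.

Call:
{"op": "jog_arm", "data": {"series": [0, 0, 0, 0, -0.001, 0.008, -1, 0, 0, 0, 0, -0.001, 0.016, -1, 0, 0, 0, 0, -0.001, 0.026, -1, 0, 0, 0, 0, 0, 0.038, -1, 0, 0, 0, 0.001, 0.001, 0.05, -1, 0, 0, 0, 0.001, 0.004, 0.062, -1, 0, 0, 0, 0, 0.008, 0.074, -1, 0, 0, 0, -0.001, 0.012, 0.086, -1, 0, 0, 0, -0.002, 0.017, 0.098, -1]}}

```text
clock: 5.98
eef_pos: [552.2, -156.7, 129.2]
eef_rot: [-3.14, 0.434, 1.771]
wrist_force: [0.2, 1.6, -0.9]
finger_gap: 0.4
```

```bash
cat >> h.py <<'E'
def plan(th,down,r=172,xd=-2,off=0):
    d=np.array([np.cos(down),-np.sin(down)]); n=np.array([np.sin(down),np.cos(down)])
    P=np.array([-r*np.cos(th),44+r*np.sin(th)])+ (2+off)*np.array([-np.sin(th),-np.cos(th)])
    E=P-8*n; T=E-19*d
    return world(T[0],T[1],xd)
E
python3 - <<'E'
from h import *
from cell import manip
import cv2
s=manip.read_state(); R0,p0=cur(s)
print(s["joints"].round(3),s["clock"],todisp(p0),s["wrist_force"])
for th,dn in [(30,25),(40,25),(50,25),(60,25),(70,25),(80,25),(90,30),(100,35)]:
    print(th,rel(R0,p0,toolR(np.radians(dn),1),plan(np.radians(th),np.radians(dn))).round(3))
c=manip.camera("side"); np.savez("side4.npz",**c)
cv2.imwrite("pics/s4.png",cv2.resize(c["color"][40:240,220:470],None,fx=3,fy=3,interpolation=cv2.INTER_CUBIC))
E
```

```text
[-0.619  0.903  1.163  0.736  1.964 -0.861] 5.975 [  -2.0393864  -169.62999247  129.2392265 ] [ 0.22939147  1.57424098 -0.93326444]
30 [-0.002 -0.002  0.001  0.    -0.001 -0.   ]
40 [-0.002 -0.002  0.001 -0.003  0.016  0.025]
50 [-0.002 -0.002  0.001 -0.007  0.036  0.046]
60 [-0.002 -0.002  0.001 -0.012  0.06   0.063]
70 [-0.002 -0.002  0.001 -0.018  0.087  0.076]
80 [-0.002 -0.002  0.001 -0.023  0.115  0.085]
90 [-0.088 -0.019  0.001 -0.029  0.144  0.089]
100 [-0.173 -0.036  0.001 -0.035  0.174  0.089]
```

View pics/s4.png

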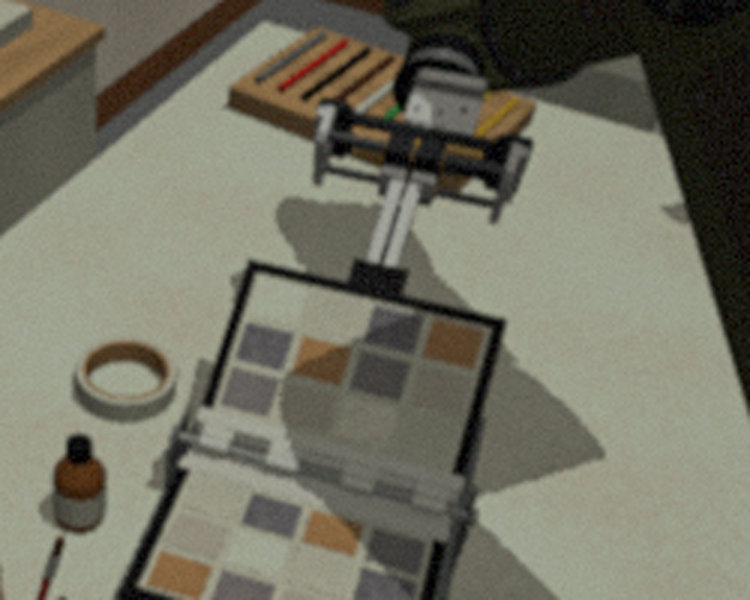

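The panel is up at about 30°, with its tab resting on the finger at crop (378,275). Next I'll go to about 80°.

Call:
{"op": "jog_arm", "data": {"series": [0, 0, 0, -0.001, 0.008, 0.013, -1, 0, 0, 0, -0.003, 0.016, 0.025, -1, 0, 0, 0, -0.005, 0.026, 0.036, -1, 0, 0, 0, -0.007, 0.036, 0.046, -1, 0, 0, 0, -0.01, 0.048, 0.055, -1, 0, 0, 0, -0.012, 0.06, 0.063, -1, 0, 0, 0, -0.015, 0.073, 0.07, -1, 0, 0, 0, -0.018, 0.087, 0.076, -1, 0, 0, 0, -0.02, 0.101, 0.081, -1, 0, 0, 0, -0.023, 0.115, 0.085, -1, 0, 0, 0, -0.023, 0.115, 0.085, -1]}}

```text
clock: 7.4
eef_pos: [529.1, -41.1, 213.8]
eef_rot: [-3.141, 0.434, 1.772]
wrist_force: [0.2, -0.1, 0.6]
finger_gap: 0.2
```

Run:
```python
from h import *
from cell import manip
import cv2
s=manip.read_state(); R0,p0=cur(s)
print(s["joints"].round(3),s["clock"],todisp(p0),s["wrist_force"])
for th,dn in [(80,25),(90,30),(100,35),(110,40),(120,45),(130,50),(140,55),(150,55),(160,55)]:
    print(th,rel(R0,p0,toolR(np.radians(dn),1),plan(np.radians(th),np.radians(dn))).round(3).tolist())
c=manip.camera("side"); np.savez("side5.npz",**c)
cv2.imwrite("pics/s5.png",cv2.resize(c["color"][40:240,220:470],None,fx=3,fy=3,interpolation=cv2.INTER_CUBIC))
c=manip.camera("top"); np.savez("top5.npz",**c)
cv2.imwrite("pics/t5.png",c["color"])
```

```text
[-0.49   0.639  1.409  0.831  1.897 -0.762] 7.4 [ -1.70183181 -51.75450356 213.78529012] [ 0.17589432 -0.05516623  0.64875648]
80 [-0.002, -0.001, -0.0, -0.0, -0.001, 0.0]
90 [-0.088, -0.019, -0.0, -0.006, 0.029, 0.005]
100 [-0.173, -0.036, -0.0, -0.012, 0.058, 0.004]
110 [-0.259, -0.054, -0.0, -0.018, 0.087, -0.001]
120 [-0.345, -0.071, -0.0, -0.024, 0.115, -0.012]
130 [-0.43, -0.088, -0.0, -0.029, 0.14, -0.027]
140 [-0.516, -0.106, -0.0, -0.033, 0.161, -0.047]
150 [-0.516, -0.106, -0.0, -0.037, 0.179, -0.071]
160 [-0.516, -0.106, -0.0, -0.039, 0.191, -0.098]
```

View pics/s5.png

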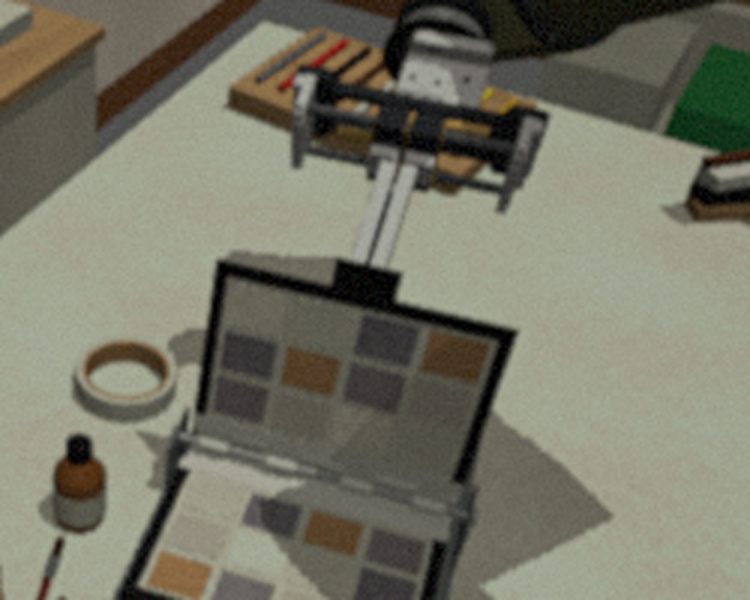

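View pics/t5.png

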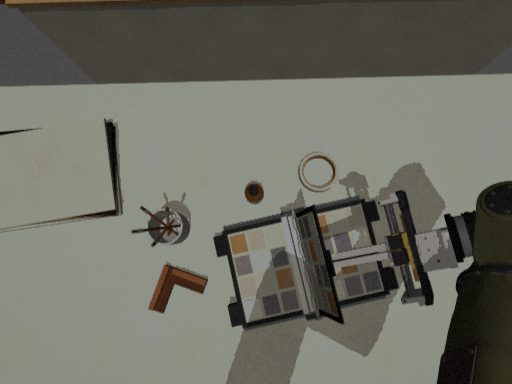

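The panel stands at roughly 75-80° and the fingertips push its back at the tab. I'll take it over the top, steepening the tool as it goes.

Call:
{"op": "jog_arm", "data": {"series": [-0.045, -0.01, 0, -0.003, 0.014, 0.003, -1, -0.088, -0.019, 0, -0.006, 0.029, 0.005, -1, -0.13, -0.027, 0, -0.009, 0.043, 0.005, -1, -0.173, -0.036, 0, -0.012, 0.058, 0.004, -1, -0.216, -0.045, 0, -0.015, 0.072, 0.002, -1, -0.259, -0.054, 0, -0.018, 0.087, -0.001, -1, -0.302, -0.062, 0, -0.021, 0.101, -0.006, -1, -0.345, -0.071, 0, -0.024, 0.115, -0.012, -1, -0.388, -0.08, 0, -0.027, 0.128, -0.019, -1, -0.43, -0.088, 0, -0.029, 0.14, -0.027, -1, -0.473, -0.097, 0, -0.031, 0.151, -0.037, -1, -0.516, -0.106, 0, -0.033, 0.161, -0.047, -1, -0.516, -0.106, 0, -0.033, 0.161, -0.047, -1]}}

```text
clock: 9.12
eef_pos: [496.1, 119.3, 166.2]
eef_rot: [-3.142, 0.96, 1.771]
wrist_force: [0.5, 0.1, 0.0]
finger_gap: 0.5
```

Run:
```python
from h import *
from cell import manip
import cv2
s=manip.read_state(); R0,p0=cur(s)
print(s["joints"].round(3),s["clock"],todisp(p0),s["wrist_force"])
for th,dn in [(140,55),(150,55),(160,55),(165,55),(170,55),(175,55),(180,55)]:
    print(th,rel(R0,p0,toolR(np.radians(dn),1),plan(np.radians(th),np.radians(dn),r=176)).round(3).tolist())
c=manip.camera("side"); np.savez("side6.npz",**c)
cv2.imwrite("pics/s6.png",cv2.resize(c["color"][80:300,170:420],None,fx=3,fy=2.7,interpolation=cv2.INTER_CUBIC))
```

```text
[-0.112  0.357  1.703  0.595  1.339 -0.529] 9.125 [ -2.21375059 111.99891832 166.23811788] [0.54728043 0.06642312 0.03608817]
140 [0.0, -0.0, -0.0, -0.001, 0.004, 0.003]
150 [0.0, -0.0, -0.0, -0.004, 0.022, -0.022]
160 [0.0, -0.0, -0.0, -0.007, 0.035, -0.049]
165 [0.0, -0.0, -0.0, -0.008, 0.039, -0.064]
170 [0.0, -0.0, -0.0, -0.008, 0.043, -0.079]
175 [0.0, -0.0, -0.0, -0.009, 0.045, -0.094]
180 [0.0, -0.0, -0.0, -0.009, 0.046, -0.109]
```

View pics/s6.png

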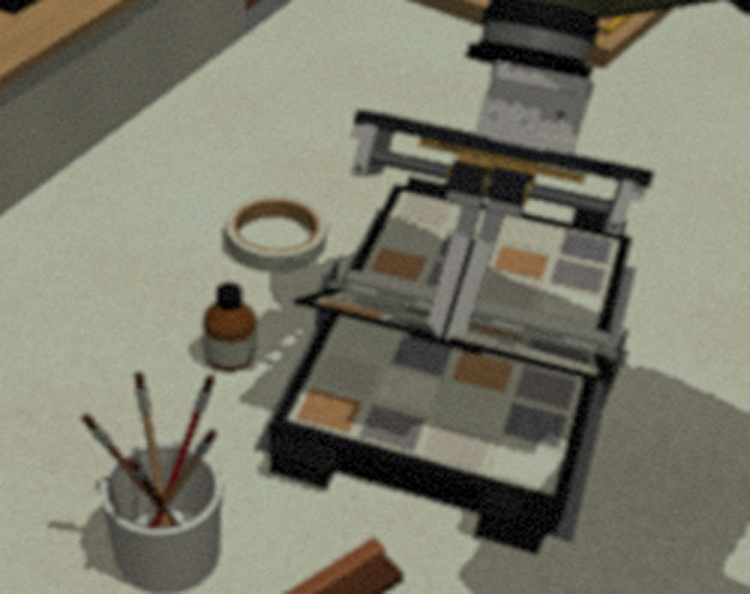

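The panel is past upright at about 140°, near edge-on in this view along crop (300,300)-(600,370), and the fingers are still behind it. I'll lower it towards the left pile.

Call:
{"op": "jog_arm", "data": {"series": [0, 0, 0, -0.002, 0.012, -0.008, -1, 0, 0, 0, -0.004, 0.021, -0.02, -1, 0, 0, 0, -0.005, 0.028, -0.034, -1, 0, 0, 0, -0.007, 0.034, -0.047, -1, 0, 0, 0, -0.008, 0.038, -0.06, -1, 0, 0, 0, -0.008, 0.041, -0.072, -1, 0, 0, 0, -0.009, 0.044, -0.083, -1, 0, 0, 0, -0.009, 0.044, -0.088, -1, 0, 0, 0, -0.009, 0.044, -0.088, -1]}}

```text
clock: 10.3
eef_pos: [487.3, 162.9, 78.2]
eef_rot: [3.141, 0.96, 1.77]
wrist_force: [-0.1, -0.3, -0.5]
finger_gap: 0.3
```

Run:
```python
from h import *
from cell import manip
import cv2
s=manip.read_state(); R0,p0=cur(s)
print(s["clock"],todisp(p0),s["wrist_force"])
c=manip.camera("side"); np.savez("side7.npz",**c)
cv2.imwrite("pics/s7.png",cv2.resize(c["color"][120:300,200:420],None,fx=3,fy=3,interpolation=cv2.INTER_CUBIC))
```

```text
10.3 [ -2.2044964  156.45915431  78.22702715] [-0.14188743 -0.25774875 -0.49918711]
```

View pics/s7.png

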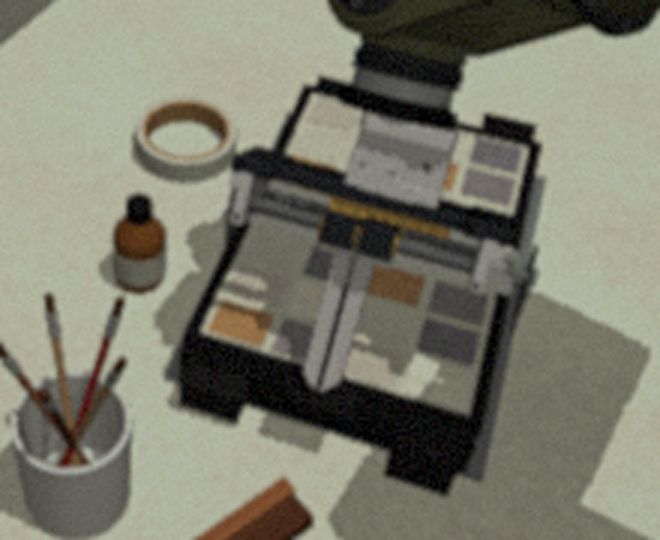

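The panel is nearly down, with the fingertips at crop (322,385) on its outer rim. I'll press on in small steps and watch the force.

Call:
{"op": "jog_arm", "data": {"series": [0, 0, 0, 0, 0.001, -0.003, -1, 0, 0, 0, 0, 0.001, -0.006, -1, 0, 0, 0, 0, 0.001, -0.009, -1, 0, 0, 0, 0, 0.001, -0.011, -1, 0, 0, 0, 0, 0.001, -0.011, -1]}}

```text
clock: 10.98
eef_pos: [487.2, 163.9, 67.3]
eef_rot: [3.141, 0.96, 1.77]
wrist_force: [0.6, -0.5, 0.9]
finger_gap: 0.2
```

Call:
{"op": "jog_arm", "data": {"series": [0, 0, 0, 0, 0, -0.001, -1, 0, 0, 0, 0, 0, -0.002, -1, 0, 0, 0, 0, 0, -0.002, -1]}}

```text
clock: 11.35
eef_pos: [487.4, 164.0, 65.7]
eef_rot: [3.14, 0.96, 1.769]
wrist_force: [-1.2, -0.3, 5.1]
finger_gap: 0.6
```

Call:
{"op": "jog_arm", "data": {"series": [0, 0, 0, 0, 0, -0.0005, -1, 0, 0, 0, 0, 0, -0.001, -1, 0, 0, 0, 0, 0, -0.001, -1]}}

```text
clock: 11.72
eef_pos: [487.5, 164.1, 65.3]
eef_rot: [3.139, 0.96, 1.769]
wrist_force: [-3.1, -1.5, 10.0]
finger_gap: 0.5
```

The force rises steeply (10 N) while the height barely changes, so the panel is on its stop. I'll retreat straight up, then away.

Call:
{"op": "jog_arm", "data": {"series": [0, 0, 0, 0, 0, 0.01, -1, 0, 0, 0, 0, 0, 0.03, -1, 0, 0, 0, 0, 0, 0.07, -1, 0, 0, 0, 0, 0, 0.12, -1, 0, 0, 0, 0.02, -0.05, 0.16, -1, 0, 0, 0, 0.03, -0.1, 0.18, -1, 0, 0, 0, 0.04, -0.15, 0.18, -1, 0, 0, 0, 0.05, -0.2, 0.18, -1, 0, 0, 0, 0.06, -0.25, 0.18, -1, 0, 0, 0, 0.07, -0.3, 0.18, -1, 0, 0, 0, 0.07, -0.35, 0.18, -1, 0, 0, 0, 0.07, -0.35, 0.18, -1]}}

```text
clock: 13.22
eef_pos: [556.9, -189.0, 244.8]
eef_rot: [-3.142, 0.961, 1.766]
wrist_force: [0.2, -0.7, -0.6]
finger_gap: 0.6
```

Run:
```python
from h import *
from cell import manip
import cv2
s=manip.read_state(); print(s["clock"],s["eef_pos"],s["wrist_force"],s["qd"].round(3))
for n in("side","top"):
    c=manip.camera(n); np.savez(n+"8.npz",**c); cv2.imwrite(f"pics/{n}8.png",c["color"])
c=load("top8"); o=load("top0")
for u,v in[(258,248),(242,264),(262,260),(284,279),(245,304),(290,300),(240,242),(272,237)]:
    p=pt(c,u,v,r=2);q=todisp(p);print((u,v),q.round(1),"before z",pt(o,u,v,r=2)[2].round(1))
```

```text
13.225 [ 556.85178677 -188.99880692  244.84717256] [ 0.24896996 -0.74120238 -0.60446979] [ 0.059 -0.033  0.05   0.021 -0.023  0.02 ]
(258, 248) [49.8 91.9 46. ] before z 39.8
(242, 264) [ 24.1 132.7  46.1] before z 40.7
(262, 260) [23.1 89.1 45.7] before z 40.9
(284, 279) [-25.9  52.1  45.7] before z 39.9
(245, 304) [-58.7 144.   46. ] before z 40.3
(290, 300) [-71.   49.4  45.8] before z 39.8
(240, 242) [ 70.7 127.   46.5] before z 39.9
(272, 237) [66.2 57.4 46.9] before z 39.8
```

View pics/side8.png

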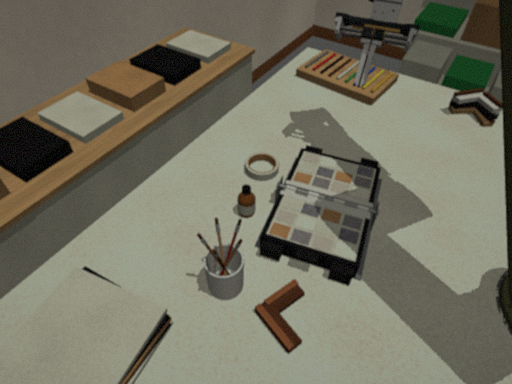

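View pics/top8.png

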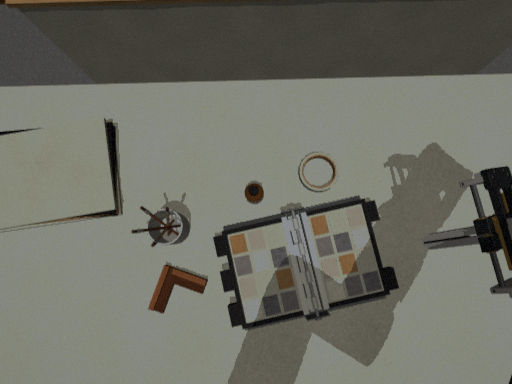

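The panel lies flat on the left pile. Its surface is level at 46 mm (40 mm before), and its tab is now at (228,280) in the top view. The bystanders sit at the same pixels as at the start. I'll let the arm settle, then hand in.

Call:
{"op": "jog_arm", "data": {"series": [0, 0, 0, 0, 0, 0, -1, 0, 0, 0, 0, 0, 0, -1, 0, 0, 0, 0, 0, 0, -1, 0, 0, 0, 0, 0, 0, -1]}}

```text
clock: 13.82
eef_pos: [557.3, -185.8, 244.5]
eef_rot: [3.141, 0.961, 1.77]
wrist_force: [-0.1, -0.5, -0.3]
finger_gap: 0.4
```

Run:
```python
from cell import manip
s=manip.read_state(); print(s["clock"],s["qd"].round(3),s["wrist_force"]); print(manip.sign_off())
```

```text
13.825 [-0.002  0.     0.     0.    -0.002 -0.   ] [-0.14014826 -0.49302283 -0.26414397]
the job is handed in; nothing more can be done
None
```

I turned the panel over onto the left-hand pile and handed the job in at 13.8 s; the sign-off gives no verdict. The closed fingertips went under the index tab, eased the panel up and over along its arc, and pressed it onto its stop. The wrist force was about 10 N at the final press, the highest reading I took. I then lifted the arm clear.

- **Panel:** the last depth readings put its face level at 45.7–46.9 mm across the left pile, against about 46 mm expected when flat. Before the turn those spots read about 40 mm.
- **Bystanders:** all four show at the same pixel positions as at the start. I compared them by eye and did not measure their displacement.
- **Arm:** it was at rest and touching nothing, with under 1 N at the wrist.

No check failed. One early check disagreed: the camera put the fingertips 5–6 mm to one side of where the arm reported them. I moved over 3 mm, and the next picture showed them close to the middle of the tab.

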